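# Refit the cone burr of a hand coffee grinder

### The arm

A 6-joint arm with a two-finger parallel gripper is mounted at the origin on the work surface. World frame = base frame: x ahead of the robot, y to its left, z up, the work surface at z = 0. Lengths are in mm, angles in rad, forces in N, time in s.
With the tool pointing down it reaches from about 425 to 925 mm from the base axis. Payload 12.5 kg.
Tool frame: the origin (TCP) lies at the very end of the fingers, on their centre line; the grasp point (between the pads) lies 19 mm behind it; z points along the fingers, y is the line along which they close (so a half turn about z gives the same grasp; the last joint's range is limited). The gripper opens to 85 mm and grips with 20 to 120 N. Pads are 22 mm wide; open, the fingers measure 114 mm over their backs; the gripper's body (76 mm by 85 mm) begins 54 mm behind the grasp point. The pads swing forward as they close: fully open they stand 13 mm farther back than shut.
Start: joints at [1.233, 0.491, 1.559, -0, 1.092, -0.106], TCP at [143.562, 608.305, 231.327] pointing down, gripper open.
Joint ranges: [-3.1, 3.1], [-0.84, 2.19], [0.05, 2.79], [-1.13, 4.28], [0.06, 2.93], [-2.69, 2.69]. Speed limits (rad/s): [2.22, 2.22, 2.79, 3.14, 3.14, 3.14].

### API

Orientations are given as a rotation vector (axis times angle).
In Python, from bench import readout, capture, robot gives the robot as it stands.
- The arm moves only by the tool arm_command, never from a script. Its argument "commands" is a list of rows, each a list of 2 entries, a list of its own where there are three numbers: the shift along the tool's x, y, z normalised to -1 to 1, where 1 is 150 mm, then the turn, a rotation vector about the tool's x, y, z normalised to -1 to 1, where 1 is 360 degrees. In form: [[[dx, dy, dz], [wx, wy, wz]], ...]. A call has 1 to 10 rows; each row is the pose to reach, as a shift and turn from the pose commanded when the call began, along the tool's axes at that moment, turning the shorter way round; what a row does not reach only later rows make up. A row lasts 1/12 s, in which the tool goes at most 41.7 mm and 7.16 degrees, less where a joint would pass 70% of its speed; a pose out of reach is approached as far as the arm can. A call with a number of a shift or a turn outside -1 to 1 is refused whole. A call with a gripper value outside its range is refused whole. "grip" is the opening, from 0 (shut) to 1 (fully open), set as the call begins (left out, the last holds). The fingers move at their own pace and stop on an object; "force" is the grip in N (left out, the last holds). Time passes only in rows, so rows that repeat a pose let the fingers close. It gives the time, the measured TCP pose, the force, the opening and the grip force at its end, in the units of the state.
- readout.get_obs(): the state, without advancing time (a new reading comes with each control period).
- capture(name): name is "side" or "top" or "wrist"; returns a dict with "pixels" (480x640x3 uint8, red, green, blue), "range_z" (480x640 float32, mm along the optical axis (not along the pixel's ray), 0 where there is no reading), "intrinsics" (3x3 intrinsics, pixels), "pose" (4x4, takes a point from camera to world coordinates). Camera axes: x right, y down, z forward; pixel columns grow to the right and rows downward; lengths in mm; the calibration is good to about 2 mm. A picture is of the moment at which its call begins.
- robot.sign_off(): hands the job in; it is judged then, once.
The state is a dict: "time_s": time; "q": joint angles; "dq": joint speeds; "joint_torque": joint torques, N m; "eef_pos": TCP position; "tool_rot": TCP orientation; "force": force on the tool from outside, world axes, zero at the start; "ft_torque": the same for the moment, N m; "grip_width": opening from 0.0 (shut) to 1.0 (fully open); "grip_force": force on a finger pad.
Only numpy, scipy, OpenCV 4.12 (cv2) and the standard library are available. Lean on these libraries where they do the work, as an engineer would, in place of code of your own. Each camera call takes 0.05 s, during which the arm holds its last target. There are 200 camera calls.

### The job

Refit the cleaned cone burr in the upturned coffee grinder: lower it by its brass tang, narrow end down, into the ring burr with the tang in line with the two red marks, and press it fully home with a steady push of about 10 N (never more than 25 N, and never let it drop). Still pressing lightly, check that it rocks free: turn it about 15 degrees clockwise (seen from above), then about 15 degrees past the marks the other way, then bring the tang back in line with the marks and let go. Leave everything else on the table where it is.

Things in the scene. Friction and masses are not known exactly. Their poses are not given: they have to be found in the camera images.
- burr: Loose steel cone burr, 140 g, standing narrow end down on a 6 mm cork coaster 90 mm across. Origin: centre of its narrow underside; z up its axis. Cone wall 30 degrees from the axis: radius 10 mm at the bottom, 22 mm at 21 mm up; then a 22 mm radius rim up to 25 mm. Oiled: friction on the ring burr about 0.2.
- burr_tang (a point): Middle of the flat brass tang on top of the cone burr, 38 mm above the burr's origin. The tang reaches from 25 to 51 mm above that origin, 26 mm wide along the burr's x and 10 mm thick along its y (grip it across y). Its two ends are alike: a half turn makes no difference.
- burr_edge (a point): Point on the rim of the cone burr in line with the tang: 22 mm out along the burr's x and 23 mm above its origin.
- grinder: Hand grinder, fixed upside down on a 120 x 120 x 22 mm wooden block. Origin on its axis, under the block on the table; z up. A dark steel shell 62 mm across ends in a rim 90 mm up, with two red marks at +x and -x of the grinder's frame (red stripes on the block continue them). The ring burr, the cup for the cone burr, sits in the shell.
- grinder_rim (a point): Centre of the shell's rim, 90 mm above the grinder's origin. The ring burr stands 1 to 11 mm above it, by a grind setting that is not measured: feel for it. It is a shiny rigid conical cup on the axis, same 30 degree taper, 21.5 mm mouth radius, open below. The seated cone burr's origin is 71 to 81 mm above the grinder's origin. It does not yield under 25 N.
- cup: White ceramic coffee mug, 80 mm across, 75 mm tall, origin under its centre; a bystander.
- glass: Empty amber glass, 68 mm across, 105 mm tall, origin under its centre; a bystander.
- bowl: Small red plastic bowl, 120 mm across, 45 mm tall, origin under its centre; a bystander.
- domino_a_low: a black acrylic domino, 28 x 56 x 12 mm, long side along its y, origin at the centre of its underside; lower one of pair a, on the table; a bystander.
- domino_a_top: a black acrylic domino, 28 x 56 x 12 mm, long side along its y, origin at the centre of its underside; lies on the lower one of pair a; a bystander.
- domino_b_low: a black acrylic domino, 28 x 56 x 12 mm, long side along its y, origin at the centre of its underside; lower one of pair b, on the table; a bystander.
- domino_b_top: a black acrylic domino, 28 x 56 x 12 mm, long side along its y, origin at the centre of its underside; lies on the lower one of pair b; a bystander.
- brush: Cleaning brush lying on the table, 150 mm long along its x; a bystander.
Mind the look-alikes: they are no part of the job. Leave any turquoise look-alike of the burr alone.

How it is judged:
By the outcome, as a careful person would: the job done as asked, in the order asked, and still so for the second after the job is handed in, with the robot touching nothing.
It also fails if it takes over 53 s, if anything falls off the work surface, if the arm or the gripper's body presses on something with over 40 N, if the wrist force passes 120 N, or if a joint passes its speed limit or range.

## Working session

There is one attempt and no reset: what is moved stays moved. The work goes in short steps, Python scripts to look and compute and a tool call to move; the robot and the scene stay as the last step left them, time stands still between calls to the robot, and variables do not carry over. Pictures are saved under pics/ and viewed, at most 10 in all, crops included, and the job is handed in when it is done.

Besides the shell and the picture viewer there is one more tool, called after "Call:" as name(argument=value, ...), one argument or row to a line, values as JSON. arm_command: Moves the arm, as the interface text tells. Its arguments: {"type":"object","properties":{"commands":{"type":"array","items":{"type":"array"}},"grip":{"type":"number"},"force":{"type":"number"}},"required":["commands"]}

```bash
mkdir -p pics; ls
cat > h.py <<'E'
import numpy as np, cv2
from bench import readout, capture, robot
def snap(n,f):
    c=capture(n); cv2.imwrite(f'pics/{f}.png',c['pixels'][:,:,::-1]); np.savez(f'{f}.npz',**c); return c
def w(c,u,v,z=None):
    K=c['intrinsics'];P=c['pose'];z=c['range_z'][v,u] if z is None else z
    return (P@np.r_[np.linalg.inv(K)@[u,v,1]*z,1])[:3]
E
python3 - <<'E'
from h import *
print(readout.get_obs())
a=snap('top','top0');b=snap('side','side0')
print(a['pose'],a['intrinsics'],b['pose'])
E
```

```text
pics
{'time_s': 0.0, 'q': array([ 1.23339632e+00,  4.91590912e-01,  1.55947674e+00, -3.61695876e-05,
        1.09172060e+00, -1.05612330e-01]), 'dq': array([-1.52416603e-03, -3.11558180e-04,  1.12117128e-03, -2.56845012e-05,
        3.49574832e-04,  7.31296644e-04]), 'joint_torque': array([-5.83934343e-04, -6.18470335e+01, -2.61581308e+01, -1.21081721e-04,
        4.20787212e-03,  3.60313618e-05]), 'eef_pos': array([143.48587977, 608.05612205, 230.69886946]), 'tool_rot': array([-3.63223881e-01, -3.12029097e+00,  1.84310152e-03]), 'force': array([-0.04852765, -0.25461256,  0.5531102 ]), 'ft_torque': array([-0.01448694,  0.03993871, -0.04733743]), 'grip_force': 0.0, 'grip_width': 0.9978150413553415}
[[ 4.21681933e-02 -9.74819627e-01  2.18971546e-01  3.89180742e+02]
 [-9.99102708e-01 -4.20097001e-02  5.38186768e-03 -2.71497796e+01]
 [ 3.95257872e-03 -2.19002008e-01 -9.75716402e-01  9.27805777e+02]
 [ 0.00000000e+00  0.00000000e+00  0.00000000e+00  1.00000000e+00]] [[456.37945706   0.         309.55933051]
 [  0.         456.37945706 239.92637566]
 [  0.           0.           1.        ]] [[-9.95096550e-01 -6.08997801e-02  7.79363352e-02  4.97716585e+02]
 [-9.88981250e-02  6.01324529e-01 -7.92860625e-01  6.70369224e+02]
 [ 1.42000763e-03 -7.96680631e-01 -6.04398839e-01  5.81176294e+02]
 [ 0.00000000e+00  0.00000000e+00  0.00000000e+00  1.00000000e+00]]
```

View pics/top0.png

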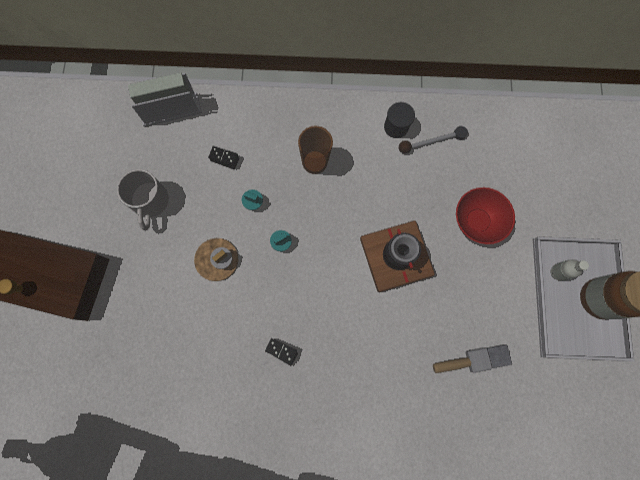

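View pics/side0.png

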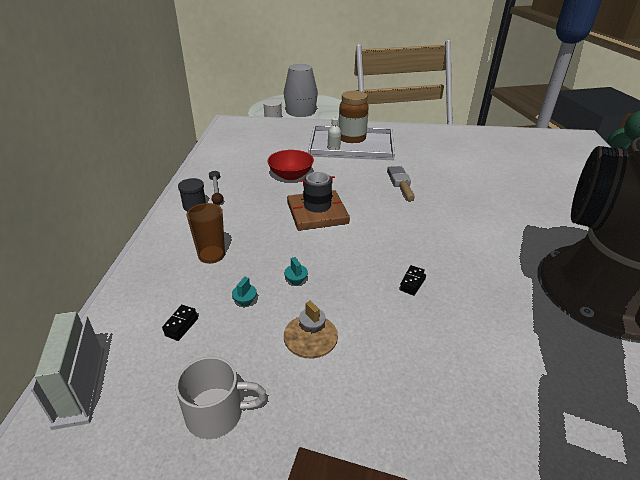

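Top view: the steel cone with a brass tang on cork is at (221,257). The look-alikes are turquoise, at (254,200) and (282,241). The grinder is at (403,250) with red stripes at about (392,233) and (405,277). I choose (221,257), the only steel one on cork, and check it in a close crop.

Run:
```python
from h import *
c=dict(np.load('top0.npz'));im=c['pixels']
a=cv2.resize(im[225:295,180:260,::-1],(400,350),interpolation=cv2.INTER_NEAREST);b=cv2.resize(im[210:300,355:445,::-1],(350,350),interpolation=cv2.INTER_NEAREST)
cv2.imwrite('pics/crop.png',np.hstack([a,b]))
K=c['intrinsics'];P=c['pose'];Z=c['range_z']
v,u=np.mgrid[:480,:640];pc=np.stack([(u-K[0,2])/K[0,0]*Z,(v-K[1,2])/K[1,1]*Z,Z],-1)@P[:3,:3].T+P[:3,3]
np.save('pc_top.npy',pc)
hsv=cv2.cvtColor(im,cv2.COLOR_RGB2HSV)
def st(n,m):
    p=pc[m]; print(n,m.sum(),p.mean(0).round(1),'min',p.min(0).round(0),'max',p.max(0).round(0)); 
    d=np.linalg.svd(p[:,:2]-p[:,:2].mean(0))[2][0] if len(p)<5000 else [0,0]; print('  dir deg',np.degrees(np.arctan2(d[1],d[0])))
box=lambda u0,u1,v0,v1:(u>=u0)&(u<u1)&(v>=v0)&(v<v1)
B=box(190,245,235,285)
st('tang z>48',B&(pc[...,2]>48)); st('burr rim 24-34',B&(pc[...,2]>24)&(pc[...,2]<34)); st('cork',B&(pc[...,2]>3)&(pc[...,2]<10))
G=box(355,445,210,300)
st('block',G&(pc[...,2]>18)&(pc[...,2]<26)); st('rim',G&(pc[...,2]>84))
red=G&((hsv[...,0]<6)|(hsv[...,0]>174))&(hsv[...,1]>150)
st('red low',red&(pc[...,2]<30)); st('red hi',red&(pc[...,2]>70))
m=(G&(pc[...,2]>18)&(pc[...,2]<26)).astype(np.uint8)
bx=cv2.minAreaRect(pc[m>0][:,:2].astype(np.float32));print(bx)
for n,m in(('rim',G&(pc[...,2]>84)),('cork',B&(pc[...,2]>3)&(pc[...,2]<10)),('burrrim',B&(pc[...,2]>24)&(pc[...,2]<34))):print(n,cv2.minEnclosingCircle(pc[m][:,:2].astype(np.float32)))
```

```text
tang z>48 95 [530.2 133.8 148.4] min [389. -27.  48.] max [559. 165. 928.]
  dir deg 48.82855705527243
burr rim 24-34 247 [546.4 152.6  31.4] min [526. 132.  27.] max [569. 175.  34.]
  dir deg -128.05602674213608
cork 1174 [546.7 170.6   6.5] min [496. 108.   3.] max [600. 225.  10.]
  dir deg -142.15360182344082
block 2264 [ 563.8 -195.6   22.8] min [ 495. -275.   18.] max [ 644. -127.   26.]
  dir deg 50.749073496830626
rim 698 [ 560.4 -191.5  132.2] min [ 389. -231.   84.] max [607. -27. 928.]
  dir deg -43.483237127488465
red low 53 [ 567.1 -201.5   23.3] min [ 517. -220.   20.] max [ 622. -181.   26.]
  dir deg -160.8480941114853
red hi 22 [ 566.3 -201.7   92.3] min [ 533. -214.   90.] max [ 605. -188.   94.]
  dir deg -161.38208900601305
((569.9537353515625, -200.28915405273438), (119.94676971435547, 120.33952331542969), 19.204269409179688)
rim ((490.4838562011719, -124.11939239501953), 140.2335662841797)
cork ((550.4674072265625, 165.33364868164062), 70.3496322631836)
burrrim ((547.5350952148438, 153.6124267578125), 22.002281188964844)
```

View pics/crop.png

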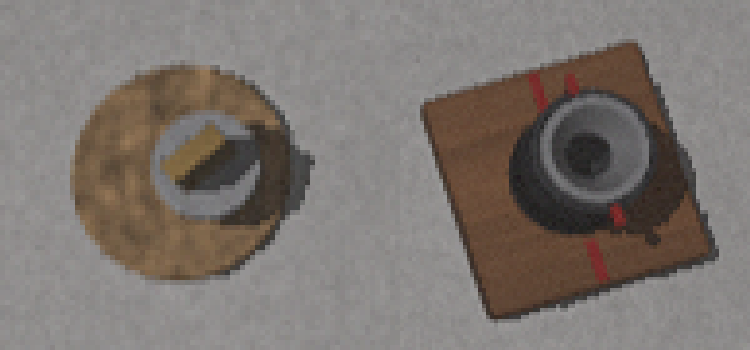

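The crop confirms the steel cone with its brass tang on cork, and the grinder with its red marks and stripes. Next I refine the angles and check the clearance on the way.

```bash
cat >> h.py <<'E'
from scipy.spatial.transform import Rotation as R
def Rt(deg):  # tool down, tool x at deg in world
    a=np.radians(deg);x=np.r_[np.cos(a),np.sin(a),0];z=np.r_[0,0,-1.];return np.c_[x,np.cross(z,x),z]
def go(p0,d0,p1,d1):
    R0=Rt(d0);s=R0.T@(np.array(p1)-p0)/150;t=R.from_matrix(R0.T@Rt(d1)).as_rotvec()/(2*np.pi)
    print('shift',s.round(4),'turn',t.round(4),'rows',np.linalg.norm(np.array(p1)-p0)/41.7,np.linalg.norm(t)*360/7.16)
E
python3 - <<'E'
from h import *
pc=np.load('pc_top.npy');c=dict(np.load('top0.npz'));Z=c['range_z'];hsv=cv2.cvtColor(c['pixels'],cv2.COLOR_RGB2HSV)
v,u=np.mgrid[:480,:640]
B=(u>190)&(u<245)&(v>235)&(v<285)&(Z>0)
m=B&(pc[...,2]>48)&(pc[...,2]<65);p=pc[m][:,:2].astype(np.float32);print(m.sum(),cv2.minAreaRect(p),pc[m].mean(0))
q=p-p.mean(0);d=np.linalg.svd(q)[2][0];print(np.degrees(np.arctan2(d[1],d[0])))
L=(u<115)&(v>225)&(v<330)&(Z>0);print('box',pc[L].max(0),pc[L].min(0))
G=(u>355)&(u<445)&(v>210)&(v<300)&(Z>0)
m=G&(pc[...,2]>88)&(pc[...,2]<115);print('rim',np.percentile(pc[m][:,2],[5,50,95,100]))
for lo,hi in((86,93),(93,98),(95,104)):
  k=G&(pc[...,2]>lo)&(pc[...,2]<hi); print(lo,hi,k.sum(),cv2.minEnclosingCircle(pc[k][:,:2].astype(np.float32)))
for n,a in(('mug',(110,170,160,235)),('glass',(290,335,120,180)),('bowl',(455,520,185,248))):
  k=(u>a[0])&(u<a[1])&(v>a[2])&(v<a[3])&(pc[...,2]>20)&(Z>0);print(n,pc[k].min(0),pc[k].max(0))
go([143.562,608.305,231.327],166.7,[547.5,153.6,200],127)
E
```

```text
85 ((547.5906982421875, 153.52000427246094), (10.790775299072266, 25.678756713867188), 40.590492248535156) [546.82318685 152.79049173  56.71740051]
132.08781
box [609.88932507 626.8311017  105.09837287] [389.28016086 359.2506039   -5.27639965]
rim [88.84025105 92.29541283 96.35183513 98.18875672]
86 93 391 ((570.1986694335938, -201.4581756591797), 38.37099838256836)
93 98 230 ((567.80126953125, -199.26132202148438), 32.948638916015625)
95 104 91 ((569.4768676757812, -200.0590362548828), 26.230899810791016)
mug [596.16284697 280.31622645  20.01047303] [710.22234445 360.52802403  79.5370144 ]
glass [736.57711267 -58.00331047  20.06817408] [805.28839847   8.34998462 109.26097393]
bowl [ 595.42386108 -430.83567795   20.00056043] [ 713.96610365 -312.89634373   50.26174931]
shift [-3.3181 -2.3306  0.2088] turn [0.     0.     0.1103] rows 14.604767918546436 5.5446927374301636
```

Call:
arm_command(
  commands=[
    [[-0.83,-0.583,0],[0,0,0]],
    [[-0.83,-0.583,0],[0,0,0]],
    [[-0.83,-0.583,0],[0,0,0]],
    [[-0.83,-0.583,0],[0,0,0]],
    [[-0.83,-0.583,0],[0,0,0]],
    [[-0.83,-0.583,0],[0,0,0]],
  ],
  grip=1,
)

```text
time_s: 0.6
eef_pos: [245.5, 493.8, 231.4]
tool_rot: [-0.367, -3.12, -0.0]
force: [-0.6, 0.7, 0.5]
grip_width: 1.0
grip_force: 0.0
```

Call:
arm_command(
  commands=[
    [[-0.83,-0.583,0],[0,0,0]],
    [[-0.83,-0.583,0],[0,0,0]],
    [[-0.83,-0.583,0],[0,0,0]],
    [[-0.83,-0.583,0],[0,0,0]],
    [[-0.83,-0.583,0],[0,0,0]],
    [[-0.83,-0.583,0],[0,0,0]],
  ],
)

```text
time_s: 1.1
eef_pos: [346.1, 380.9, 231.2]
tool_rot: [-0.366, -3.12, -0.0]
force: [0.6, -0.6, -0.5]
grip_width: 0.995
grip_force: 0.0
```

Call:
arm_command(
  commands=[
    [[-0.83,-0.583,0],[0,0,0]],
    [[-0.83,-0.583,0],[0,0,0]],
    [[-0.83,-0.583,0],[0,0,0]],
    [[-0.83,-0.583,0],[0,0,0]],
    [[-0.83,-0.583,0],[0,0,0]],
    [[-0.83,-0.583,0],[0,0,0]],
  ],
)

```text
time_s: 1.6
eef_pos: [446.9, 267.8, 231.0]
tool_rot: [-0.365, -3.12, -0.0]
force: [0.0, 0.4, -0.5]
grip_width: 1.001
grip_force: 0.0
```

Call:
arm_command(
  commands=[
    [[-0.83,-0.583,0.2],[0,0,0.1]],
    [[-0.83,-0.583,0.2],[0,0,0.1]],
    [[-0.83,-0.583,0.2],[0,0,0.1]],
    [[-0.83,-0.583,0.2],[0,0,0.1]],
    [[-0.83,-0.583,0.2],[0,0,0.1]],
    [[-0.83,-0.583,0.2],[0,0,0.1]],
    [[-0.83,-0.583,0.2],[0,0,0.1]],
    [[-0.83,-0.583,0.2],[0,0,0.1]],
  ],
)

```text
time_s: 2.27
eef_pos: [547.1, 155.3, 201.5]
tool_rot: [-1.301, -2.86, -0.0]
force: [-1.4, -0.0, -0.1]
grip_width: 1.002
grip_force: 0.0
```

Run:
```python
from h import *
o=readout.get_obs();print(o['eef_pos'],o['tool_rot'],o['time_s'],o['force'])
print(R.from_rotvec(o['tool_rot']).as_matrix())
c=snap('wrist','w1');print(c['pose'])
```

```text
[547.08084207 155.31148432 201.4862248 ] [-1.30056441e+00 -2.85962523e+00 -3.94058156e-04] 2.2667 [-1.3997806  -0.01294624 -0.1239173 ]
[[-6.57213340e-01  7.53704601e-01  5.34005208e-06]
 [ 7.53704574e-01  6.57213314e-01  2.73172585e-04]
 [ 2.02381881e-04  1.83557489e-04 -9.99999963e-01]]
[[ 7.54080617e-01  6.21200516e-01  2.13242449e-01  4.91257257e+02]
 [ 6.56781634e-01 -7.13502371e-01 -2.44033303e-01  2.18145318e+02]
 [ 5.55379398e-04  3.24074507e-01 -9.46031398e-01  3.44095414e+02]
 [ 0.00000000e+00  0.00000000e+00  0.00000000e+00  1.00000000e+00]]
```

View pics/w1.png

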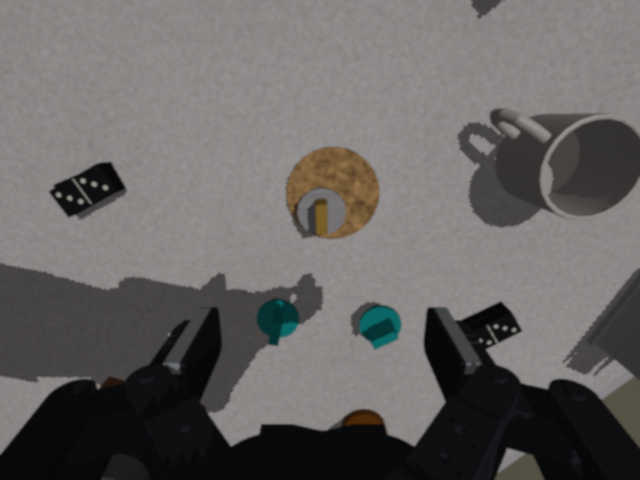

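The wrist view shows the steel burr with brass tang on cork at (321,213), tang nearly lined up with the gripper. The turquoise ones at (278,318) and (380,325) are well clear.

Run:
```python
from h import *
c=dict(np.load('w1.npz'));K=c['intrinsics'];P=c['pose'];Z=c['range_z']
v,u=np.mgrid[:480,:640];pc=np.stack([(u-K[0,2])/K[0,0]*Z,(v-K[1,2])/K[1,1]*Z,Z],-1)@P[:3,:3].T+P[:3,3]
B=(u>280)&(u<390)&(v>145)&(v<245)&(Z>0)
for lo,hi in((50,65),(54,60)):
  m=B&(pc[...,2]>lo)&(pc[...,2]<hi);print(m.sum(),cv2.minAreaRect(pc[m][:,:2].astype(np.float32)),np.percentile(pc[m][:,2],[5,50,95]))
for lo,hi in((27,35),(3,10)):
  m=B&(pc[...,2]>lo)&(pc[...,2]<hi);print(m.sum(),cv2.minEnclosingCircle(pc[m][:,:2].astype(np.float32)),np.median(pc[m][:,2]))
```

```text
380 ((545.8040161132812, 154.76348876953125), (9.978278160095215, 26.048681259155273), 42.877689361572266) [54.99585417 56.82505864 57.99472797]
366 ((545.8040161132812, 154.76348876953125), (9.978278160095215, 26.048681259155273), 42.877689361572266) [55.63456372 56.85413217 57.99838911]
1366 ((545.8692626953125, 154.4728240966797), 22.138866424560547) 30.927601658281304
4910 ((547.3070068359375, 169.621337890625), 45.14501190185547) 5.96792918467267
```

Call:
arm_command(
  commands=[
    [[0,-0.0085,0.25],[0,0,-0.0036]],
    [[0,-0.0085,0.5],[0,0,-0.0036]],
    [[0,-0.0085,0.75],[0,0,-0.0036]],
    [[0,-0.0085,0.88],[0,0,-0.0036]],
    [[0,-0.0085,0.95],[0,0,-0.0036]],
    [[0,-0.0085,0.95],[0,0,-0.0036]],
  ],
  grip=0.5,
  force=40,
)

```text
time_s: 2.82
eef_pos: [545.9, 153.3, 57.3]
tool_rot: [-1.273, -2.87, 0.002]
force: [-0.2, 0.3, -0.2]
grip_width: 0.502
grip_force: 0.0
```

Run:
```python
from h import *
o=readout.get_obs();m=R.from_rotvec(o['tool_rot']).as_matrix();a=np.degrees(np.arctan2(m[1,0],m[0,0]));print(o['eef_pos'],a,o['force'])
go(o['eef_pos'],a,[546.2,154.4,34],132.4)
```

```text
[545.91717711 153.32476347  57.25878947] 132.1665365180229 [-0.16164458  0.340907   -0.22633674]
shift [0.004  0.0062 0.1551] turn [ 0.      0.     -0.0006] rows 0.5584016195227017 0.03260663156104992
```

Call:
arm_command(
  commands=[
    [[0.004,0.006,0.08],[0,0,0]],
    [[0.004,0.006,0.13],[0,0,0]],
    [[0.004,0.006,0.155],[0,0,0]],
    [[0.004,0.006,0.155],[0,0,0]],
  ],
)

```text
time_s: 3.15
eef_pos: [547.1, 153.8, 35.4]
tool_rot: [-1.277, -2.87, -0.0]
force: [0.1, 0.5, -0.3]
grip_width: 0.5
grip_force: 0.0
```

Call:
arm_command(
  commands=[
    [[0,0,0],[0,0,0]],
    [[0,0,0],[0,0,0]],
    [[0,0,0],[0,0,0]],
    [[0,0,0],[0,0,0]],
    [[0,0,0],[0,0,0]],
    [[0,0,0],[0,0,0]],
    [[0,0,0],[0,0,0]],
    [[0,0,0],[0,0,0]],
  ],
  grip=0,
  force=40,
)

```text
time_s: 3.82
eef_pos: [547.5, 153.7, 36.2]
tool_rot: [1.277, 2.869, 0.001]
force: [-1.2, -0.3, 6.3]
grip_width: 0.106
grip_force: 41.6
```

Call:
arm_command(
  commands=[
    [[0,0,-0.01],[0,0,0]],
    [[0,0,-0.03],[0,0,0]],
    [[0,0,-0.07],[0,0,0]],
    [[0,0,-0.12],[0,0,0]],
    [[0,0,-0.2],[0,0,0]],
    [[0,0,-0.2],[0,0,0]],
    [[0,0,-0.2],[0,0,0]],
  ],
)

```text
time_s: 4.4
eef_pos: [547.5, 153.7, 66.3]
tool_rot: [1.277, 2.869, 0.001]
force: [0.6, -0.7, -2.4]
grip_width: 0.109
grip_force: 40.7
```

Run:
```python
from h import *
o=readout.get_obs();print(o['eef_pos'],o['force'],o['ft_torque'],o['grip_width'],o['grip_force'])
c=snap('wrist','w2');s=snap('side','s2')
P=s['pose'];K=s['intrinsics'];p=np.linalg.inv(P)@np.r_[o['eef_pos'],1];q=K@p[:3];q=(q/q[2]).astype(int);print(q)
cr=lambda i,x,y,r:cv2.resize(i[max(0,y-r):y+r,max(0,x-r):x+r,::-1],(400,400))
cv2.imwrite('pics/s2c.png',np.hstack([cr(s['pixels'],q[0],q[1],60),cr(c['pixels'],320,280,120)]))
```

```text
[547.49576349 153.73927143  66.28667125] [ 0.58218098 -0.69561266 -2.36935387] [ 3.38827050e-05  2.74333551e-02 -6.15400186e-02] 0.10917852515755379 40.69232761859894
[311 300   1]
```

View pics/s2c.png

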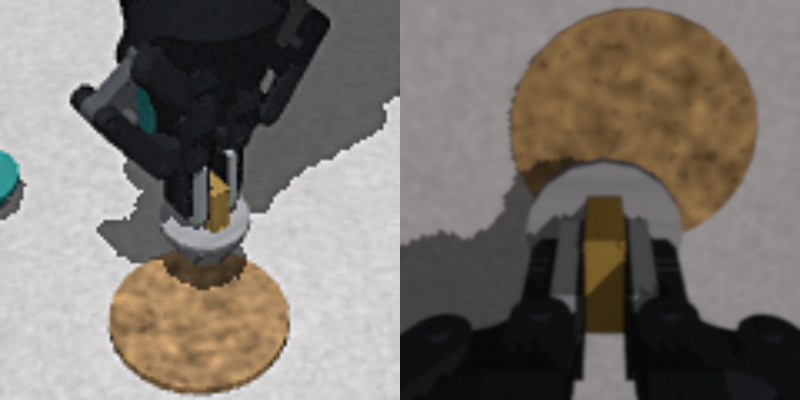

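The side and wrist crops show the burr held upright by its tang between the pads, clear of the cork. Now I measure its offset in the tool frame.

Run:
```python
from h import *
o=readout.get_obs();m=R.from_rotvec(o['tool_rot']).as_matrix();a=np.degrees(np.arctan2(m[1,0],m[0,0]));print('ang',a)
c=dict(np.load('w2.npz'));K=c['intrinsics'];P=c['pose'];Z=c['range_z']
v,u=np.mgrid[:480,:640];pc=np.stack([(u-K[0,2])/K[0,0]*Z,(v-K[1,2])/K[1,1]*Z,Z],-1)@P[:3,:3].T+P[:3,3]
t=(pc-o['eef_pos'])@m
hsv=cv2.cvtColor(c['pixels'],cv2.COLOR_RGB2HSV)
k=(Z>0)&(abs(t[...,0])<30)&(abs(t[...,1])<30)
g=k&(t[...,2]>-4)&(t[...,2]<8)&(hsv[...,1]<40)&(hsv[...,2]>90)
p=t[g];print('rim',g.sum(),p.min(0),p.max(0),np.median(p[:,2]))
b=k&(hsv[...,1]>110)&(hsv[...,0]>12)&(hsv[...,0]<28)&(t[...,2]<2)
p=t[b];print('tang',b.sum(),np.percentile(p,[1,50,99],axis=0).round(1))
# rim top circle fit using front edge points
top=g&(abs(t[...,2]-np.median(t[g][:,2]))<1.5);q=t[top]
from scipy.spatial import ConvexHull
from scipy.optimize import least_squares
h=q[ConvexHull(q[:,:2]).vertices][:,:2];h=h[h[:,0]>0] if (h[:,0]>0).sum()>6 else h[h[:,0]<0]
r=least_squares(lambda s:np.hypot(*(h-s).T)-22,[0,0],loss='soft_l1');print('centre in tool',r.x,len(h),h.min(0),h.max(0),r.cost)
gb=np.r_[569.5,-200.2]
for tx in(19.2,):go(o['eef_pos'],a,[569.5,-200.2,170],tx)
```

```text
ang 132.01655105884137
rim 2170 [ -3.48478387 -21.83964536   2.15606816] [23.41345847 21.71946197  6.6539037 ] 4.37612641558607
tang 1990 [[-10.   -5.5 -30.4]
 [  8.7  -0.4 -21.3]
 [ 14.8   4.6   1. ]]
centre in tool [ 1.13621209 -0.2283389 ] 22 [  0.2438613  -21.83964536] [23.41345847 21.51517728] 2.3347431096858715
shift [-1.8528 -1.4678 -0.6974] turn [0.     0.     0.3134] rows 8.864902717240987 15.756501544530916
```

Call:
arm_command(
  commands=[
    [[0,0,-0.2],[0,0,0]],
    [[0,0,-0.4],[0,0,0]],
    [[0,0,-0.6],[0,0,0]],
    [[-0.15,-0.16,-0.69],[0,0,0]],
    [[-0.3,-0.32,-0.69],[0,0,0]],
    [[-0.45,-0.48,-0.69],[0,0,0]],
    [[-0.6,-0.64,-0.69],[0,0,0]],
    [[-0.75,-0.8,-0.69],[0,0,0]],
    [[-0.85,-0.91,-0.69],[0,0,0]],
  ],
  grip=0,
  force=70,
)

```text
time_s: 5.25
eef_pos: [530.6, -34.8, 168.6]
tool_rot: [-1.279, -2.869, 0.0]
force: [0.0, 0.0, -1.3]
grip_width: 0.098
grip_force: 73.6
```

Call:
arm_command(
  commands=[
    [[-0.15,-0.16,0],[0,0,0]],
    [[-0.3,-0.32,0],[0,0,0]],
    [[-0.45,-0.48,0],[0,0,0]],
    [[-0.6,-0.64,0],[0,0,0]],
    [[-0.7,-0.76,0],[0,0,0]],
    [[-0.8,-0.86,0],[0,0,0]],
    [[-0.85,-0.91,0],[0,0,0]],
    [[-0.85,-0.91,0],[0,0,0]],
  ],
)

```text
time_s: 5.92
eef_pos: [514.8, -220.1, 168.5]
tool_rot: [-1.28, -2.868, -0.0]
force: [0.3, 0.6, -1.5]
grip_width: 0.097
grip_force: 73.6
```

Call:
arm_command(
  commands=[
    [[0,0,0],[0,0,0.02]],
    [[0,0,0],[0,0,0.04]],
    [[0,0,0],[0,0,0.06]],
    [[0,0,0],[0,0,0.08]],
    [[0,0,0],[0,0,0.1]],
    [[0,0,0],[0,0,0.12]],
    [[0,0,0],[0,0,0.14]],
    [[0,0,0],[0,0,0.15]],
    [[0,0,0],[0,0,0.1565]],
    [[0,0,0],[0,0,0.1565]],
  ],
)

```text
time_s: 6.75
eef_pos: [515.1, -217.2, 168.8]
tool_rot: [-2.481, -1.926, 0.0]
force: [-0.4, -0.1, -1.2]
grip_width: 0.099
grip_force: 73.6
```

Call:
arm_command(
  commands=[
    [[0,0,0],[0,0,0.02]],
    [[0,0,0],[0,0,0.04]],
    [[0,0,0],[0,0,0.06]],
    [[0,0,0],[0,0,0.08]],
    [[0,0,0],[0,0,0.1]],
    [[0,0,0],[0,0,0.12]],
    [[0,0,0],[0,0,0.14]],
    [[0,0,0],[0,0,0.15]],
    [[0,0,0],[0,0,0.1565]],
    [[0,0,0],[0,0,0.1565]],
  ],
)

```text
time_s: 7.58
eef_pos: [515.1, -217.6, 168.8]
tool_rot: [-3.096, -0.528, 0.0]
force: [0.8, 0.1, -1.0]
grip_width: 0.092
grip_force: 73.6
```

Run:
```python
from h import *
o=readout.get_obs();m=R.from_rotvec(o['tool_rot']).as_matrix();a=np.degrees(np.arctan2(m[1,0],m[0,0]));print('ang',a,o['eef_pos'],o['force'],o['grip_width'],o['time_s'])
c=snap('wrist','w3');np.savez('o3.npz',p=o['eef_pos'],m=m)
```

```text
ang 19.361377276744456 [ 515.09540033 -217.55982881  168.84151891] [ 0.80228266  0.07334712 -0.9794927 ] 0.0916616313758705 7.5833
```

View pics/w3.png

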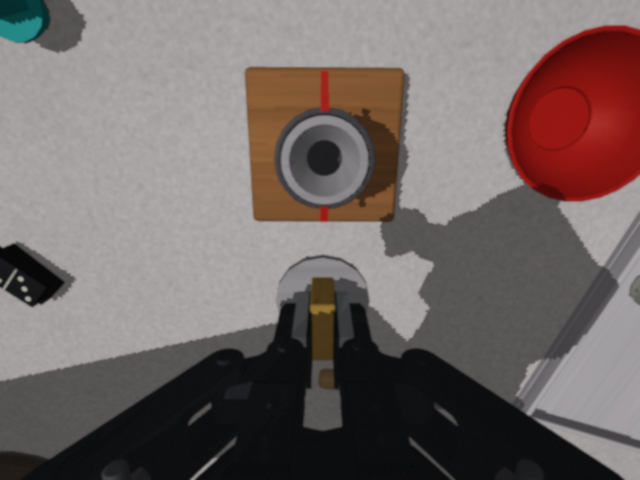

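The wrist view shows the ring burr at (323,157) straight ahead, with red stripes at (324,90) and (324,214). The held tang at (322,315) is in line with them.

Run:
```python
from h import *
from scipy.optimize import least_squares
c=dict(np.load('w3.npz'));o=np.load('o3.npz');K=c['intrinsics'];P=c['pose'];Z=c['range_z']
v,u=np.mgrid[:480,:640];pc=np.stack([(u-K[0,2])/K[0,0]*Z,(v-K[1,2])/K[1,1]*Z,Z],-1)@P[:3,:3].T+P[:3,3]
t=(pc-o['p'])@o['m']; hsv=cv2.cvtColor(c['pixels'],cv2.COLOR_RGB2HSV)
G=(u>235)&(u<415)&(v>60)&(v<225)&(Z>0)
red=G&((hsv[...,0]<6)|(hsv[...,0]>174))&(hsv[...,1]>170)
p=t[red];print('red',red.sum(),p.mean(0));A=np.polyfit(p[:,0],p[:,1],1);print('stripe angle in tool deg',np.degrees(np.arctan(A[0])),A)
bl=G&(pc[...,2]>18)&(pc[...,2]<26);print('block',cv2.minAreaRect(t[bl][:,:2].astype(np.float32)))
D=G&(pc[...,2]>60);print('z pct',np.percentile(pc[D][:,2],[50,80,90,95,98,99.5]))
def fit(q,r):
    h=cv2.convexHull(q[:,:2].astype(np.float32))[:,0];s=least_squares(lambda s:np.hypot(*(h-s[:2]).T)-s[2],[*h.mean(0),r],loss='soft_l1');return s.x,len(h)
for lo,hi in((87,92),(93,100),(94,102),(95.5,102)):
    q=t[D&(pc[...,2]>lo)&(pc[...,2]<hi)];print(lo,hi,len(q),fit(q,25) if len(q)>20 else '')
k=(Z>0)&(abs(t[...,0])<30)&(abs(t[...,1])<30)&(v>240)
g=k&(t[...,2]>-2)&(t[...,2]<8)&(hsv[...,1]<40)&(hsv[...,2]>90);mz=np.median(t[g][:,2]);q=t[g&(abs(t[...,2]-mz)<1.5)]
h=cv2.convexHull(q[:,:2].astype(np.float32))[:,0];h=h[h[:,0]>6];s=least_squares(lambda s:np.hypot(*(h-s).T)-22,[0,0],loss='soft_l1');print('burr centre tool',s.x,mz,'max',h.max(0),h.min(0))
b=k&(hsv[...,1]>100)&(hsv[...,0]>10)&(hsv[...,0]<30)&(t[...,2]<-18)
q=t[b];print('tang top',b.sum(),cv2.minAreaRect(q[:,:2].astype(np.float32)),np.percentile(q,[1,50,99],axis=0))
```

```text
red 394 [ 79.03046565   1.08233885 104.34743489]
stripe angle in tool deg 0.21820873486378134 [0.00380848 0.78135296]
block ((55.88275909423828, 1.1009597778320312), (119.87701416015625, 119.9295654296875), 0.32367026805877686)
z pct [90.15375094 93.09601985 93.66952236 94.03249948 94.3486322  94.75085806]
87 92 3200 (array([55.93462098,  1.10782551, 30.99651365]), 37)
93 100 1567 (array([56.00036611,  1.06616635, 26.02273903]), 46)
94 102 390 (array([56.0190916 ,  1.02626119, 25.79535877]), 36)
95.5 102 1 
burr centre tool [ 0.36784706 -0.07463654] 5.357231426418729 max [22.516188 20.39854 ] [  7.7276306 -20.25905  ]
tang top 1401 ((0.9064855575561523, -0.4340858459472656), (26.185842514038086, 10.21170425415039), 1.3637981414794922) [[-11.64033964  -4.81272199 -34.19289502]
 [  2.74112701  -0.18720687 -20.70762944]
 [ 13.53974934   4.46952385 -18.51425371]]
```

Call:
arm_command(
  commands=[
    [[0.12,0.008,0],[0,0,0.0007]],
    [[0.24,0.008,0],[0,0,0.0007]],
    [[0.33,0.008,0.05],[0,0,0.0007]],
    [[0.369,0.008,0.15],[0,0,0.0007]],
    [[0.369,0.008,0.25],[0,0,0.0007]],
    [[0.369,0.008,0.32],[0,0,0.0007]],
    [[0.369,0.008,0.35],[0,0,0.0007]],
    [[0.369,0.008,0.35],[0,0,0.0007]],
    [[0.369,0.008,0.35],[0,0,0.0007]],
  ],
)

```text
time_s: 8.38
eef_pos: [567.7, -201.4, 116.6]
tool_rot: [-3.098, -0.521, 0.0]
force: [0.5, -1.1, -0.9]
grip_width: 0.094
grip_force: 73.6
```

```bash
cat > st.py <<'E'
from h import *
o=readout.get_obs();m=R.from_rotvec(o['tool_rot']).as_matrix();q=np.load('o3.npz')
print('t',o['time_s'],'pos',o['eef_pos'].round(2),'ang',np.degrees(np.arctan2(m[1,0],m[0,0])).round(2),'rel3',((o['eef_pos']-q['p'])@q['m']).round(2),'F tool',(m.T@o['force']).round(2),'T tool',(m.T@o['ft_torque']).round(3),'grip',o['grip_force'],o['grip_width'])
E
python3 st.py
```

```text
t 8.3833 pos [ 567.68 -201.36  116.63] ang 19.1 rel3 [54.99  2.18 52.2 ] F tool [0.09 1.23 0.94] T tool [0.014 0.016 0.026] grip 73.56557965278625 0.0941862033465359
```

Call:
arm_command(
  commands=[
    [[0,-0.002,0.01],[0,0,0]],
    [[0,-0.002,0.02],[0,0,0]],
    [[0,-0.002,0.03],[0,0,0]],
    [[0,-0.002,0.04],[0,0,0]],
    [[0,-0.002,0.05],[0,0,0]],
    [[0,-0.002,0.05],[0,0,0]],
    [[0,-0.002,0.05],[0,0,0]],
  ],
)

```text
time_s: 8.97
eef_pos: [567.5, -201.0, 109.0]
tool_rot: [-3.098, -0.521, 0.0]
force: [-0.2, -0.7, -1.0]
grip_width: 0.098
grip_force: 73.6
```

```bash
python3 st.py
```

```text
t 8.9667 pos [ 567.54 -201.02  108.95] ang 19.08 rel3 [54.97  1.81 59.88] F tool [-0.45  0.63  0.98] T tool [ 0.015 -0.015 -0.018] grip 73.56531858444214 0.0983846035956445
```

Not in contact yet. Descending in 0.6 mm steps.

Call:
arm_command(
  commands=[
    [[0,0,0.005],[0,0,0]],
    [[0,0,0.01],[0,0,0]],
    [[0,0,0.014],[0,0,0]],
    [[0,0,0.018],[0,0,0]],
    [[0,0,0.022],[0,0,0]],
    [[0,0,0.022],[0,0,0]],
  ],
)

```text
time_s: 9.47
eef_pos: [567.5, -201.0, 105.6]
tool_rot: [-3.098, -0.521, 0.0]
force: [0.2, 1.0, -1.6]
grip_width: 0.097
grip_force: 73.6
```

```bash
python3 st.py
```

```text
t 9.4667 pos [ 567.53 -200.99  105.57] ang 19.08 rel3 [54.97  1.79 63.26] F tool [ 0.53 -0.9   1.62] T tool [-0.017 -0.021 -0.012] grip 73.56489300727844 0.09690443849845333
```

Call:
arm_command(
  commands=[
    [[0,0,0.003],[0,0,0]],
    [[0,0,0.006],[0,0,0]],
    [[0,0,0.008],[0,0,0]],
    [[0,0,0.008],[0,0,0]],
    [[0,0,0.008],[0,0,0]],
  ],
)

```text
time_s: 9.88
eef_pos: [567.6, -200.8, 104.6]
tool_rot: [-3.098, -0.521, -0.0]
force: [1.3, 3.6, 0.7]
grip_width: 0.094
grip_force: 73.9
```

```bash
python3 st.py
```

```text
t 9.8833 pos [ 567.62 -200.8   104.62] ang 19.08 rel3 [55.12  1.63 64.21] F tool [ 2.35 -2.96 -0.7 ] T tool [ 0.549  0.257 -0.001] grip 73.90528678894043 0.09435981992633245
```

Call:
arm_command(
  commands=[
    [[0.0028,-0.0036,0],[0,0,0]],
    [[0.0028,-0.0036,0],[0,0,0]],
    [[0.0028,-0.0036,0.003],[0,0,0]],
    [[0.0028,-0.0036,0.005],[0,0,0]],
    [[0.0028,-0.0036,0.005],[0,0,0]],
  ],
)

```text
time_s: 10.3
eef_pos: [567.8, -200.3, 103.9]
tool_rot: [-3.098, -0.521, -0.0]
force: [-0.2, 2.8, 1.5]
grip_width: 0.097
grip_force: 74.1
```

```bash
python3 st.py
```

```text
t 10.3 pos [ 567.83 -200.3   103.89] ang 19.08 rel3 [55.49  1.24 64.94] F tool [ 0.76 -2.72 -1.47] T tool [ 0.365  0.127 -0.011] grip 74.06506419181824 0.09685405193897227
```

Call:
arm_command(
  commands=[
    [[0.0008,-0.003,0],[0,0,0]],
    [[0.0008,-0.003,0],[0,0,0]],
    [[0.0008,-0.003,0.002],[0,0,0]],
    [[0.0008,-0.003,0.003],[0,0,0]],
    [[0.0008,-0.003,0.003],[0,0,0]],
  ],
)

```text
time_s: 10.72
eef_pos: [567.9, -200.2, 103.8]
tool_rot: [3.098, 0.521, 0.001]
force: [-0.7, -0.8, 5.2]
grip_width: 0.098
grip_force: 74.6
```

```bash
python3 st.py
```

```text
t 10.7167 pos [ 567.91 -200.18  103.81] ang 19.08 rel3 [55.6   1.15 65.02] F tool [-0.93  0.54 -5.21] T tool [ 0.016 -0.209 -0.039] grip 74.58393573760986 0.09757623695467485
```

Call:
arm_command(
  commands=[
    [[-0.001,0,0.001],[0,0,0]],
    [[-0.001,0,0.002],[0,0,0]],
    [[-0.001,0,0.003],[0,0,0]],
    [[-0.001,0,0.003],[0,0,0]],
    [[-0.001,0,0.003],[0,0,0]],
  ],
)

```text
time_s: 11.13
eef_pos: [567.9, -200.2, 103.7]
tool_rot: [3.097, 0.521, 0.002]
force: [-1.4, 0.1, 10.3]
grip_width: 0.098
grip_force: 75.2
```

```bash
python3 st.py
```

```text
t 11.1333 pos [ 567.89 -200.22  103.74] ang 19.08 rel3 [55.56  1.18 65.09] F tool [ -1.25  -0.51 -10.26] T tool [ 0.181 -0.227  0.018] grip 75.16953706741333 0.09814409994735106
```

Call:
arm_command(
  commands=[
    [[-0.001,0,0],[0,0,0]],
    [[-0.001,0,0],[0,0,0]],
    [[-0.001,0,0],[0,0,0]],
    [[-0.001,0,0],[0,0,0]],
    [[-0.001,0,0],[0,0,0]],
    [[-0.001,0,0],[0,0,0]],
    [[-0.001,0,0],[0,0,0]],
    [[-0.001,0,0],[0,0,0]],
    [[-0.001,0,0],[0,0,0]],
    [[-0.001,0,0],[0,0,0]],
  ],
)

```text
time_s: 11.97
eef_pos: [567.9, -200.2, 103.7]
tool_rot: [3.097, 0.521, 0.002]
force: [-1.9, 1.7, 9.2]
grip_width: 0.096
grip_force: 75.1
```

```bash
python3 st.py
python3 - <<'E'
from h import *
o=readout.get_obs();m=R.from_rotvec(o['tool_rot']).as_matrix()
c=snap('wrist','w4');K=c['intrinsics'];P=c['pose'];Z=c['range_z']
v,u=np.mgrid[:480,:640];pc=np.stack([(u-K[0,2])/K[0,0]*Z,(v-K[1,2])/K[1,1]*Z,Z],-1)@P[:3,:3].T+P[:3,3];t=(pc-o['eef_pos'])@m
hsv=cv2.cvtColor(c['pixels'],cv2.COLOR_RGB2HSV)
g=(Z>0)&(abs(t[...,0])<23)&(abs(t[...,1])<22)&(t[...,2]>2.5)&(t[...,2]<8.5)&(hsv[...,1]<40)
q=t[g];A=np.c_[q[:,:2],np.ones(len(q))];s=np.linalg.lstsq(A,q[:,2],rcond=None)[0];r=abs(q[:,2]-A@s)<1;s=np.linalg.lstsq(A[r],q[r,2],rcond=None)[0]
print('rim plane tilt deg',np.degrees(s[:2]),s[2],r.sum(),'rim top world z',o['eef_pos'][2]-s[2])
G=(Z>0)&(np.hypot(t[...,0],t[...,1])>23.5)&(np.hypot(t[...,0],t[...,1])<25.5)&(pc[...,2]>88)&(pc[...,2]<100);print('ring top z',G.sum(),np.percentile(pc[G][:,2],[10,50,90]) if G.any() else '')
cv2.imwrite('pics/w4c.png',cv2.resize(c['pixels'][180:400,200:440,::-1],None,fx=2.5,fy=2.5))
E
```

```text
t 11.9667 pos [ 567.85 -200.22  103.73] ang 19.08 rel3 [55.53  1.17 65.1 ] F tool [-1.24 -2.23 -9.21] T tool [ 0.222 -0.069 -0.018] grip 75.13452529907227 0.09620313963463836
rim plane tilt deg [0.29767012 0.00976672] 5.273110208761178 2319 rim top world z 98.45800609955425
ring top z 821 [92.67069955 93.4262288  94.19328192]
```

View pics/w4c.png

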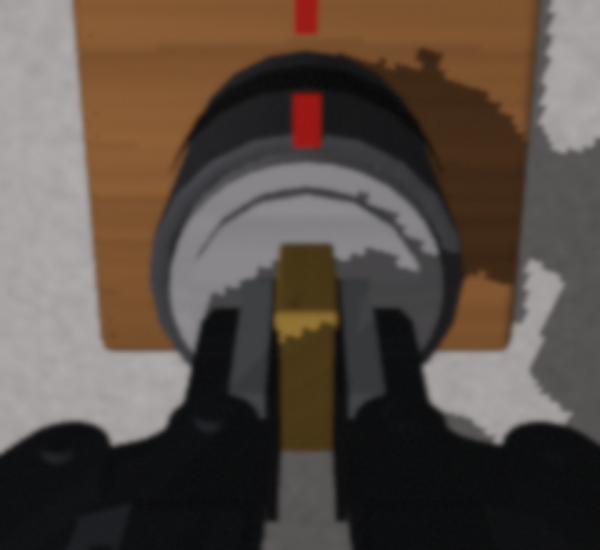

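The crop shows the burr seated level in the ring: its rim is 5.0 mm above the ring top, where 5.1 is expected. The tang at (305,320) is in line with the red mark at (306,120). Easing to a light press and turning clockwise.

Call:
arm_command(
  commands=[
    [[0,0.0007,-0.0015],[0,0,0]],
    [[0,-0.0007,-0.0015],[0,0,0.006]],
    [[0,-0.0007,-0.0015],[0,0,0.013]],
    [[0,-0.0007,-0.0015],[0,0,0.02]],
    [[0,-0.0007,-0.0015],[0,0,0.027]],
    [[0,-0.0007,-0.0015],[0,0,0.034]],
    [[0,-0.0007,-0.0015],[0,0,0.039]],
    [[0,-0.0007,-0.0015],[0,0,0.042]],
    [[0,-0.0007,-0.0015],[0,0,0.042]],
    [[0,-0.0007,-0.0015],[0,0,0.042]],
  ],
)

```text
time_s: 12.85
eef_pos: [567.8, -200.0, 103.7]
tool_rot: [3.139, 0.108, 0.002]
force: [0.6, 0.9, 6.6]
grip_width: 0.098
grip_force: 74.8
```

```bash
python3 st.py
```

```text
t 12.85 pos [ 567.79 -199.96  103.73] ang 3.95 rel3 [55.56  0.9  65.1 ] F tool [ 0.66 -0.86 -6.59] T tool [ 0.288 -0.062  0.028] grip 74.7743833065033 0.098087024734855
```

Call:
arm_command(
  commands=[
    [[0,0,0],[0,0,-0.009]],
    [[0,0,0],[0,0,-0.018]],
    [[0,0,0],[0,0,-0.027]],
    [[0,0,0],[0,0,-0.036]],
    [[0,0,0],[0,0,-0.045]],
    [[0,0,0],[0,0,-0.054]],
    [[0,0,0],[0,0,-0.063]],
    [[0,0,0],[0,0,-0.072]],
    [[0,0,0],[0,0,-0.08]],
    [[0,0,0],[0,0,-0.084]],
  ],
)

```text
time_s: 13.68
eef_pos: [568.0, -200.4, 103.7]
tool_rot: [3.0, 0.927, 0.002]
force: [0.8, -1.4, 5.8]
grip_width: 0.099
grip_force: 74.6
```

Call:
arm_command(
  commands=[
    [[0,0,0],[0,0,0]],
    [[0,0,0],[0,0,0]],
    [[0,0,0],[0,0,0]],
  ],
)

```text
time_s: 13.93
eef_pos: [568.0, -200.4, 103.7]
tool_rot: [3.001, 0.923, 0.002]
force: [-0.2, -1.9, 5.5]
grip_width: 0.098
grip_force: 74.6
```

```bash
python3 st.py
python3 - <<'E'
from h import *
c=snap('wrist','w5');cv2.imwrite('pics/w5c.png',cv2.resize(c['pixels'][180:400,200:440,::-1],None,fx=2,fy=2))
E
```

```text
t 13.9333 pos [ 567.98 -200.44  103.75] ang 34.21 rel3 [55.58  1.41 65.08] F tool [-1.24  1.43 -5.52] T tool [-0.19  -0.059 -0.038] grip 74.6089768409729 0.09766376634838977
```

View pics/w5c.png

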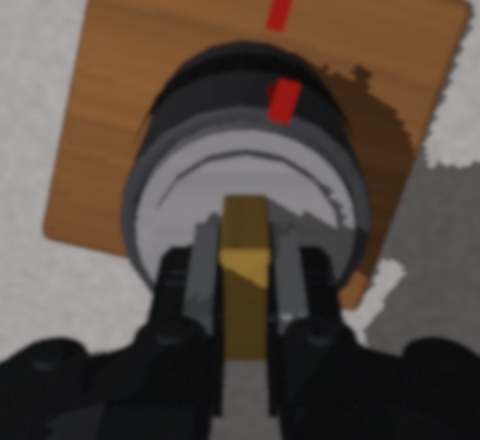

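The tang at (245,250) has turned with the gripper, and the mark at (284,100) now sits to the right, so the burr has rocked 15° past it. Turning back by 15.1° (0.042).

Call:
arm_command(
  commands=[
    [[0,0,0],[0,0,0.007]],
    [[0,0,0],[0,0,0.014]],
    [[0,0,0],[0,0,0.021]],
    [[0,0,0],[0,0,0.028]],
    [[0,0,0],[0,0,0.035]],
    [[0,0,0],[0,0,0.04]],
    [[0,0,0],[0,0,0.042]],
    [[0,0,0],[0,0,0.042]],
    [[0,0,0],[0,0,0.042]],
    [[0,0,0],[0,0,0.042]],
  ],
)

```text
time_s: 14.82
eef_pos: [567.8, -200.2, 103.7]
tool_rot: [3.097, 0.521, 0.002]
force: [-0.4, 0.1, 5.9]
grip_width: 0.093
grip_force: 74.7
```

```bash
python3 st.py
python3 - <<'E'
from h import *
o=readout.get_obs();m=R.from_rotvec(o['tool_rot']).as_matrix()
c=snap('wrist','w6');K=c['intrinsics'];P=c['pose'];Z=c['range_z']
v,u=np.mgrid[:480,:640];pc=np.stack([(u-K[0,2])/K[0,0]*Z,(v-K[1,2])/K[1,1]*Z,Z],-1)@P[:3,:3].T+P[:3,3];t=(pc-o['eef_pos'])@m
hsv=cv2.cvtColor(c['pixels'],cv2.COLOR_RGB2HSV)
G=(u>230)&(u<400)&(v<280)&(Z>0)&(pc[...,2]<96)
red=G&((hsv[...,0]<6)|(hsv[...,0]>174))&(hsv[...,1]>170)&(np.hypot(t[...,0],t[...,1])<80)
p=t[red];print(len(p),'red mean in tool',p.mean(0),'bearing from burr axis',np.degrees(np.arctan2(p[:,1].mean()+0.2,p[:,0].mean()-.6)))
b=(Z>0)&(abs(t[...,0])<20)&(abs(t[...,1])<9)&(hsv[...,1]>100)&(hsv[...,0]>10)&(hsv[...,0]<30)&(t[...,2]<-19)
print('tang',cv2.minAreaRect(t[b][:,:2].astype(np.float32)))
E
```

```text
t 14.8167 pos [ 567.84 -200.18  103.73] ang 19.08 rel3 [55.53  1.12 65.1 ] F tool [-0.3  -0.25 -5.86] T tool [ 0.045 -0.016  0.021] grip 74.7453510761261 0.09327951923525787
568 red mean in tool [40.92377007 -0.17756097 50.22496032] bearing from burr axis 0.03188346619807593
tang ((0.6821660995483398, -0.5197715759277344), (26.309906005859375, 10.14769172668457), 1.9027258157730103)
```

Call:
arm_command(
  commands=[
    [[0,0,-0.0015],[0,0,0]],
    [[0,0,-0.0025],[0,0,0]],
    [[0,0,-0.0025],[0,0,0]],
  ],
)

```text
time_s: 15.12
eef_pos: [567.8, -200.2, 103.8]
tool_rot: [3.097, 0.521, 0.002]
force: [1.5, -1.4, 4.9]
grip_width: 0.095
grip_force: 74.4
```

Call:
arm_command(
  commands=[
    [[0,0,0],[0,0,0]],
    [[0,0,0],[0,0,0]],
    [[0,0,0],[0,0,0]],
    [[0,0,0],[0,0,0]],
    [[0,0,0],[0,0,0]],
    [[0,0,0],[0,0,0]],
  ],
  grip=0.4,
  force=20,
)

```text
time_s: 15.62
eef_pos: [567.3, -199.8, 103.3]
tool_rot: [-3.098, -0.521, 0.0]
force: [0.1, 0.3, -0.8]
grip_width: 0.398
grip_force: 0.0
```

Call:
arm_command(
  commands=[
    [[0,0,-0.05],[0,0,0]],
    [[0,0,-0.1],[0,0,0]],
    [[0,0,-0.2],[0,0,0]],
    [[0,0,-0.35],[0,0,0]],
    [[-0.1,0,-0.5],[0,0,0]],
    [[-0.3,0,-0.6],[0,0,0]],
    [[-0.37,0,-0.6],[0,0,0]],
    [[-0.37,0,-0.6],[0,0,0]],
  ],
)

```text
time_s: 16.28
eef_pos: [513.6, -218.7, 195.0]
tool_rot: [3.097, 0.518, 0.002]
force: [0.1, -0.6, 0.8]
grip_width: 0.4
grip_force: 0.0
```

```bash
python3 st.py
python3 - <<'E'
from h import *
o=readout.get_obs();m=R.from_rotvec(o['tool_rot']).as_matrix()
c=snap('wrist','w7');K=c['intrinsics'];P=c['pose'];Z=c['range_z']
v,u=np.mgrid[:480,:640];pc=np.stack([(u-K[0,2])/K[0,0]*Z,(v-K[1,2])/K[1,1]*Z,Z],-1)@P[:3,:3].T+P[:3,3];t=(pc-o['eef_pos'])@m
hsv=cv2.cvtColor(c['pixels'],cv2.COLOR_RGB2HSV)
D=(Z>0)&(np.hypot(pc[...,0]-568,pc[...,1]+200)<32)
for lo,hi in((96,101),(118,130)):
  k=D&(pc[...,2]>lo)&(pc[...,2]<hi);q=pc[k][:,:2].astype(np.float32);print(lo,k.sum(),cv2.minAreaRect(q),np.median(pc[k][:,2]))
red=(Z>0)&(np.hypot(pc[...,0]-568,pc[...,1]+200)<75)&((hsv[...,0]<6)|(hsv[...,0]>174))&(hsv[...,1]>170)
p=pc[red];d=np.linalg.svd(p[:,:2]-p[:,:2].mean(0),full_matrices=False)[2][0];print('marks deg',np.degrees(np.arctan2(d[1],d[0])))
cv2.imwrite('pics/w7.png',c['pixels'][:,:,::-1])
E
```

```text
t 16.2833 pos [ 513.62 -218.69  194.99] ang 19.0 rel3 [ -1.77   0.57 -26.15] F tool [-0.06  0.6  -0.78] T tool [-0.013  0.035  0.002] grip 0.0 0.3995813931065876
96 2729 ((568.0879516601562, -200.09249877929688), (43.23811340332031, 42.94934844970703), 30.742944717407227) 98.6642637554499
118 771 ((568.1737670898438, -200.04945373535156), (26.070457458496094, 9.975019454956055), 19.399478912353516) 124.52250163099066
marks deg -160.89050933805729
```

View pics/w7.png

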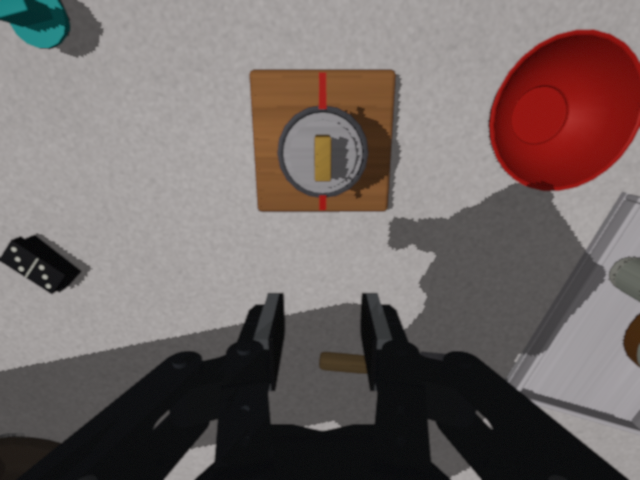

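The burr at (322,152) is seated, with its tang at 19.4° against 19.1° for the marks. Its rim is at 98.7 mm, and the gripper is clear. Handing in.

```bash
python3 -c "
from bench import robot
print(robot.sign_off())"
```

```text
the job is handed in; nothing more can be done
None
```

The cone burr is seated in the ring burr after a push of about 10 N, rocked 15° each way, released with its tang within about 0.3° of the red marks, and the job is handed in at about 16 s.

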